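# Free the rotating board holder: park the preheater, then hold the index plunger out

## Robot

A 7-joint arm with a two-finger parallel gripper is mounted at the origin on the work surface. World frame = base frame: x ahead of the robot, y to its left, z up, the work surface at z = 0. Lengths are in m, angles in rad, forces in N, time in s.
With the tool pointing down it reaches from about 0.425 to 0.925 m from the base axis. Payload 6.8 kg.
Tool frame: the origin (TCP) lies on the centre line of the jaws, within the pads' length; the fingertips stand bot.tip_reach ahead of it and the grasp point (between the pads) lies 3 mm ahead of it (bot.tip_reach is the distance from the TCP to the fingertips, in m); z points along the fingers, y is the line along which they close (so a half turn about z gives the same grasp; the last joint's range is limited). The gripper opens to 85 mm and grips with 20 to 120 N. Pads are 22 mm wide; open, the fingers measure 114 mm over their backs; the gripper's body (76 mm by 85 mm) begins 54 mm behind the grasp point. The pads swing forward as they close: fully open they stand 13 mm farther back than shut.
Start: joints at [-1.386, 0.477, 0.022, 1.555, -0.011, 1.109, -0.083], TCP at [0.195, 0.646, 0.253] pointing down, gripper open.
Joint ranges: [-2.96, 2.96], [-0.34, 2.1], [-1.41, 1.46], [0.24, 2.44], [-1.37, 4.51], [0.17, 1.92], [-2.96, 2.96]. Speed limits (rad/s): [2.39, 2.39, 3.14, 3.14, 3.14, 3.14, 3.14].

## Interface

Orientations are given as a unit quaternion [w, x, y, z].
In Python, from station import bot gives the robot as it stands.
- The arm moves only by the tool jog_arm, never from a script. Its argument "deltas" is a list of rows, each a list of 7 numbers: the shift along the world's x, y, z in m, then the turn, a rotation vector about the world's x, y, z in rad, then the opening, from 0 (shut) to 1 (fully open). In form: [[x, y, z, rx, ry, rz, grip], ...]. A call has 1 to 10 rows; each row shifts and turns the commanded pose from where the row before left it; what a row does not reach is not made up. A row lasts 1/10 s, in which the tool goes at most 50 mm and 8.59 degrees, less where a joint would pass 70% of its speed; a pose out of reach is approached as far as the arm can. A call with a gripper value outside its range is refused whole. The fingers move at their own pace and stop on an object; "newtons" is the grip in N (left out, the last holds). Time passes only in rows, so rows that do not move let the fingers close. It gives the time, the measured TCP pose, the force, the opening and the grip force at its end, in the units of the state.
- bot.get_obs(): the state, without advancing time (a new reading comes with each control period).
- bot.read_camera(name): name is "side" or "top"; returns a dict with "img" (384x512x3 uint8, red, green, blue), "K" (3x3 intrinsics, pixels), "eye" and "attitude" of the camera in the world. Camera axes: x right, y down, z forward; pixel columns grow to the right and rows downward; lengths in m; the calibration is good to about 2 mm. A picture is of the moment at which its call begins. There is no depth.
- bot.hand_in(): hands the job in; it is judged then, once.
The state is a dict: "t": time; "q": joint angles; "joint_vel": joint speeds; "joint_torque": joint torques, N m; "eef_pos": TCP position; "tool_rot": TCP orientation; "contact_force": force on the tool from outside, world axes, zero at the start; "torque": the same for the moment, N m; "gripper_width": opening from 0.0 (shut) to 1.0 (fully open); "grasp_force": force on a finger pad.
Only numpy, scipy, OpenCV 4.12 (cv2) and the standard library are available. Lean on these libraries where they do the work, as an engineer would, in place of code of your own. Each camera call takes 0.05 s, during which the arm holds its last target. There are 200 camera calls.

## Task

I want to turn the circuit board over in its rotating holder, but the preheater is still underneath in the way. Slide the preheater by its side handle out from under the board, without lifting or tipping it, until it stands square inside the white corner marks of its parking place, and let go of it; then pull the black knob of the holder's sprung index plunger straight out as far as it goes and keep holding it out, so that I can turn the frame: finish while still holding it, leave the frame level for me and do not disturb the other things on the mat.

Things in the scene. Friction and masses are not known exactly. Their poses are not given: they have to be found in the camera images.
- holder: Rotating circuit-board holder, fixed. Origin on the mat (2 mm above the bench) under the board's middle; x along the frame's level turning axis. Uprights 10 mm thick, 52 wide at x = -108 (118 tall) and +108 mm (146 tall, carries the plunger) on feet 34 x 150 x 12 mm. A tie bar, 26 mm high, joins them at y = -70 to -50 mm; the +y side is open from x = -91 to 91 mm. Tallest point 146 mm.
- preheater: Small cold bench preheater: grey box 110 (x) x 96 (y) mm on four rubber feet, 59 mm tall in all, 0.5 to 0.85 kg, with a straight black handle out of its +y face. Loose, no cable. Origin at the centre of its underside, z up. Starts under the board, handle out on the holder's +y side, at most 5 degrees off the holder's axes.
- handle_grip (a point): Point on the preheater's handle to grip: 108 mm along the preheater's +y from its origin, 36 mm above its underside, axes as the preheater's. The black grip is 18 mm wide (x), 20 mm high and runs along y from 70 to 142 mm from the preheater's origin.
- park_mark: Parking place: four white corner marks flat on the mat, on the holder's +y side (four like them under the board mark the working place). Origin at its centre, on the mat. Inside 126 (x) x 112 (y) mm: 8 mm more than the preheater on every side. The preheater's axes go along its axes, handle to +y. At most 9 degrees off the holder's axes.
- plunger (a joint): How far the index plunger is pulled out: 0 = pin home in its hole in the index disc, 0.012 m = fully back against its stop; the pin leaves the hole at 0.007. A spring always pushes it home (about 5.5 N at 0, 11 N at 0.012); it springs home if let go.
- pull_knob: Round black pull knob of the plunger, 28 mm in diameter, outside the holder's far (+x) upright, its axis level along the holder's x, 126 mm above the mat. Its x axis points straight out, the way to pull. With the pin home its origin is 142 mm along the holder's +x (y = 0), 29 mm out from the upright's outer face.
- knob_grip (a point): Point on the knob's axis at the middle of its gripping rim (28 mm diameter, 15 mm long, from 7.5 mm before to 7.5 mm beyond this point); axes as pull_knob. It can be pinched from above across its diameter.
- board_frame (a joint): Turn of the board frame about the holder's x axis: 0 = level, as it starts and is to stay. It covers x = -90 to 90, y = -60 to 60 mm of the holder, 94 to 107 mm above the mat. The pin locks it; with the pin out it turns stiffly (0.15 N m) and does not fall by itself.
- tip_cleaner: Bystander: round tin of brass wool (60 mm across, 54 mm tall) on a dark steel base 80 x 70 x 12 mm, on the holder's -y side. Origin under its centre.
- flux_jar: Bystander: small amber glass jar with black cap, 42 mm across, 34 mm tall, on the holder's -y side, beyond the tip cleaner. Origin under its centre.
- screwdriver: Bystander: small screwdriver lying along its x, 140 mm long, handle about 24 mm thick, beside the sliding way, on its far side. Origin under its centre.
Not all that is in view belongs to the job. There is more than one size of the preheater; the job needs the larger.

How it is judged:
On the way, in this order (a step that is already met when the one before it is completed fails the run):
1. the preheater stands square inside the parking marks, let go, the plunger still home (horizontal distance between preheater and park_mark below 0.015 m and angle between the x axis of preheater and the x axis of park_mark, either way round below 0.14 rad and z of preheater in the frame of park_mark below 0.004 m and linear speed of preheater below 0.02 m/s and contact force between the fingers and preheater below 0.1 N and value of joint plunger below 0.003 m), for 0.3 s.
2. the plunger is pulled fully back by its knob (value of joint plunger above 0.0105 m and contact force between the fingers and pull_knob above 2 N), for 0.3 s.
At the end, for the whole second after the job is handed in: The fingers hold the knob (more than 2 N) with the plunger at least 10.5 mm out of its 12 mm; the frame is level within 0.08 rad; the preheater rests on the mat at the parking marks, its centre within 15 mm of their centre and square to them within 0.14 rad (8 degrees) (all of step 2 and value of joint board_frame between -0.08 and 0.08 rad and horizontal distance between preheater and park_mark below 0.015 m and angle between the x axis of preheater and the x axis of park_mark, either way round below 0.14 rad and z of preheater in the frame of park_mark below 0.004 m and linear speed of preheater below 0.02 m/s); the arm keeps its last pose, push and grip.
It fails at once if the preheater lifted more than 6 mm off the mat or tipped more than 0.1 rad (height (world z) of preheater above 0.008 m or angle between preheater's own z axis and vertical above 0.1 rad).
It fails at once if the plunger's pin drawn out of its hole while the preheater is not yet parked (value of joint plunger above 0.007 m and horizontal distance between preheater and park_mark above 0.03 m).
It fails at once if the board frame turned away from level (value of joint board_frame above 0.15 rad or value of joint board_frame below -0.15 rad).
It fails at once if the tip cleaner, flux jar or screwdriver moved more than 20 mm (distance of any of tip_cleaner, flux_jar, screwdriver from where it was at the start of the episode above 0.02 m).
It also fails if it takes over 51 s, if anything falls off the work surface, if the arm or the gripper's body presses on something with over 40 N, if the wrist force passes 120 N, or if a joint passes its speed limit or range.

## Working session

There is one attempt and no reset: what is moved stays moved. The work goes in short steps, Python scripts to look and compute and a tool call to move; the robot and the scene stay as the last step left them, time stands still between calls to the robot, and variables do not carry over. Pictures are saved under pics/ and viewed, at most 10 in all, crops included, and the job is handed in when it is done.

Besides the shell and the picture viewer there is one more tool, called after ">>>" in YAML: its name, and indented under it one key for each argument. jog_arm: Moves the arm, as the interface text tells. Its arguments: {"type":"object","properties":{"deltas":{"type":"array"},"newtons":{"type":"number"}},"required":["deltas"]}

```bash
mkdir -p pics; cat > h.py <<'E'
from station import bot
import numpy as np, cv2, json
from scipy.spatial.transform import Rotation as R
def shot(n,name):
    c=bot.read_camera(n); np.savez(f'pics/{name}.npz',**{k:np.array(v) for k,v in c.items()})
    cv2.imwrite(f'pics/{name}.png',c['img'][:,:,::-1]); return c
def load(name): return dict(np.load(f'pics/{name}.npz'))
def rot(c):
    a=np.array(c['attitude']); return a if a.shape==(3,3) else R.from_quat(a,scalar_first=True).as_matrix()
def ray(c,u,v):
    d=rot(c)@np.linalg.inv(c['K'])@[u,v,1]; return np.array(c['eye']),d
def at(c,u,v,z):
    e,d=ray(c,u,v); return e+d*(z-e[2])/d[2]
def proj(c,P):
    p=c['K']@(rot(c).T@(np.atleast_2d(P)-c['eye']).T); return (p[:2]/p[2]).T
E
python3 - <<'E'
from h import *
a=shot('top','t0');b=shot('side','s0')
for c in(a,b):print(c['eye'],c['attitude'],c['K'])
o=bot.get_obs();print(o,bot.tip_reach)
im=np.hstack([a['img'],b['img']])
for n,c in(('t0',a),('s0',b)):cv2.imwrite(f'pics/{n}b.png',cv2.resize(c['img'][:,:,::-1],(800,600),interpolation=cv2.INTER_CUBIC))
E
```

```text
[ 0.45583423 -0.01304043  0.98192983] [-0.03944931  0.70792276 -0.7040196   0.04056497] [[382.17598712   0.         248.37370796]
 [  0.         382.17598712 193.98642937]
 [  0.           0.           1.        ]]
[0.37108775 0.49890361 0.56413694] [ 0.0728741  -0.15984316  0.88985358 -0.42107023] [[360.37101894   0.         255.26859467]
 [  0.         360.37101894 186.7708652 ]
 [  0.           0.           1.        ]]
{'t': 0.1, 'q': array([-1.38609239,  0.47772601,  0.02232065,  1.5563437 , -0.01150863,
        1.10930749, -0.08310496]), 'joint_vel': array([-0.00059055, -0.00177813,  0.0003638 , -0.0039858 ,  0.00019129,
       -0.00011691,  0.00072485]), 'joint_torque': array([ 4.82288204e-03, -5.97760856e+01,  1.61362879e+00, -2.81955028e+01,
        1.27618090e-02,  4.92176405e-03, -1.11557074e-05]), 'eef_pos': array([0.19467976, 0.64579633, 0.25242049]), 'tool_rot': array([-6.96830873e-05,  1.45864226e-01,  9.89304271e-01, -8.25513859e-04]), 'contact_force': array([ 0.10283712, -0.35555185,  0.38431129]), 'torque': array([-0.03400135,  0.0005084 , -0.01652983]), 'grasp_force': 0.0, 'gripper_width': 0.9985048843376729} 0.022
```

View pics/t0b.png

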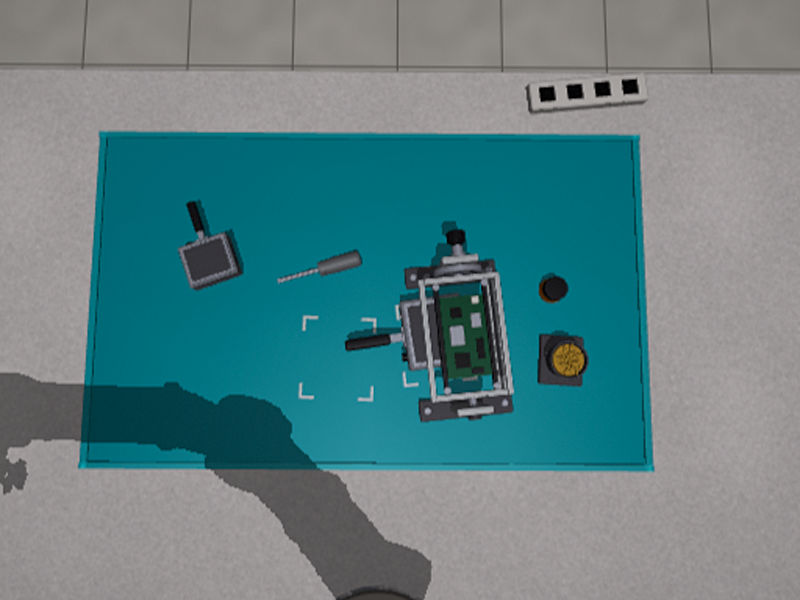

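View pics/s0b.png

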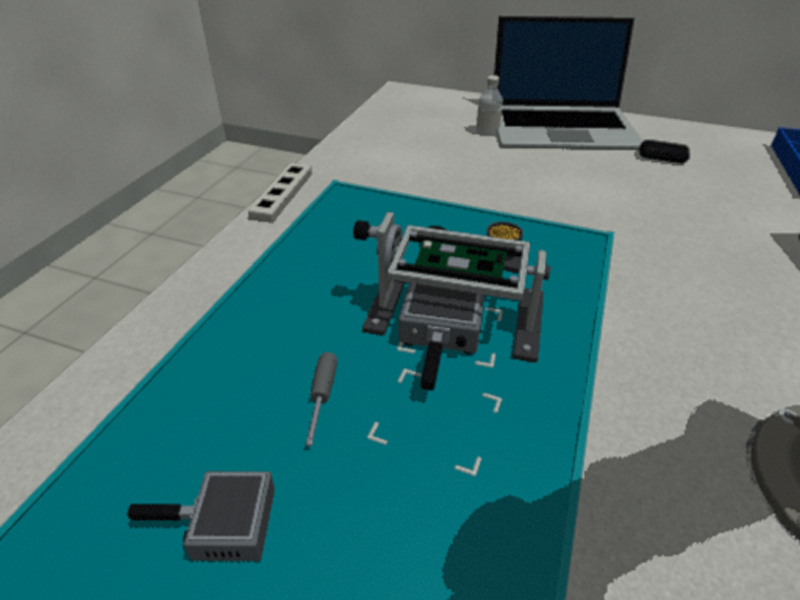

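Top view (800x600 scale): there are two preheaters. One is under the board, handle at (368,342); the other is loose at (208,260) and looks smaller. There are two sets of four corner marks: parking at (303–375, 318–398), and working place at about (400–410, 312–380). The black round things are the knob at (456,238) and the flux jar cap at (554,288). I choose the preheater under the board, the left set of marks and the knob at (456,238), and check them in a close crop.

```bash
python3 - <<'E'
from h import *
a=load('t0');b=load('s0')
# top crop cols 185-335, rows 140-275 x5
def crop(c,x,y,w,h,f,n):
    im=cv2.resize(np.ascontiguousarray(c['img'][y:y+h,x:x+w,::-1]),None,fx=f,fy=f,interpolation=cv2.INTER_CUBIC)
    for i in range(0,w,10): cv2.line(im,(i*f,0),(i*f,6 if i%50 else 14),(0,0,255),1)
    for i in range(0,h,10): cv2.line(im,(0,i*f),(6 if i%50 else 14,i*f),(0,0,255),1)
    cv2.imwrite(f'pics/{n}.png',im)
crop(a,185,140,150,130,5,'tc');crop(b,220,130,140,110,5,'sc')
s=.64
for n,u,v,z in [('m1',303,318,.002),('m2',375,320,.002),('m3',300,397,.002),('m4',372,400,.002),('knob',456,238,.14),('h_end',346,346,.045),('h_in',390,340,.045)]:print(n,at(a,u*s,v*s,z).round(4))
E
```

```text
m1 [0.5418 0.1257 0.002 ]
m2 [0.5391 0.0071 0.002 ]
m3 [0.4132 0.1278 0.002 ]
m4 [0.409  0.0109 0.002 ]
knob [ 0.6463 -0.1112  0.14  ]
h_end [0.4944 0.0513 0.045 ]
h_in [ 0.5042 -0.0176  0.045 ]
```

View pics/tc.png

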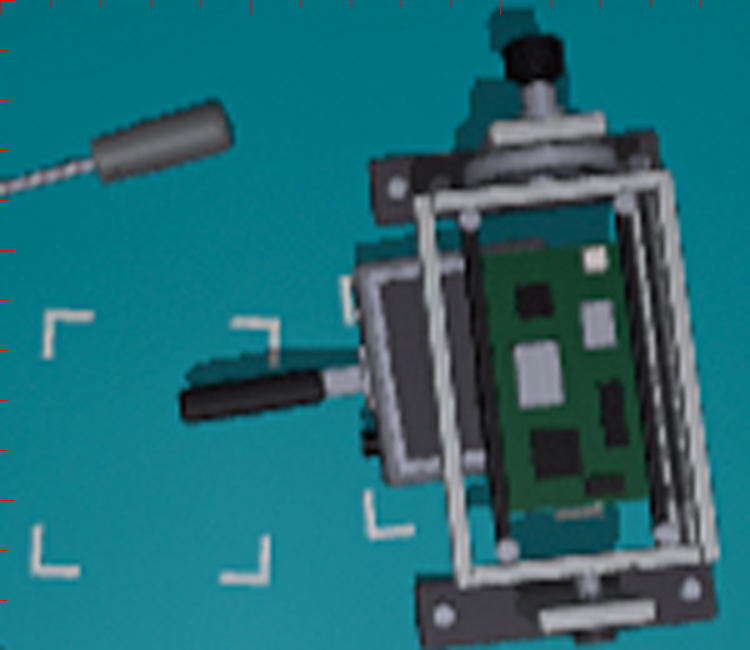

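View pics/sc.png

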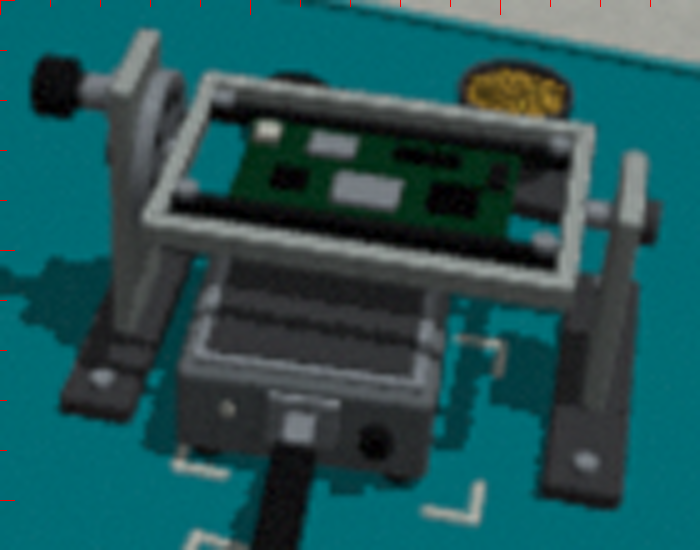

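The crop shows the larger preheater under the board. Its handle centreline runs from crop (182,408) to (325,384), and its front edge from (358,268) to (390,483). The parking marks' outer corners are at (45,313), (279,321), (267,581) and (33,573). The knob is at crop (533,58), and the frame corners are at (415,197), (668,172), (715,555) and (460,585).

```bash
python3 - <<'E'
from h import *
a=load('t0');b=load('s0')
T=lambda u,v,z:at(a,185+u/5-.4,140+v/5-.4,z)
S=lambda u,v:(220+u/5-.4,130+v/5-.4)
ang=lambda d:np.degrees(np.arctan2(d[1],d[0]))
p=[T(*q,.002) for q in[(45,313),(279,321),(267,581),(33,573)]]
print('park c',np.mean(p,0),'x-ang',ang(p[0]+p[1]-p[2]-p[3]),'y-ang',ang(p[0]+p[3]-p[1]-p[2])-90,'size',np.linalg.norm(p[0]-p[3]),np.linalg.norm(p[1]-p[2]),np.linalg.norm(p[0]-p[1]))
f=[T(*q,.109) for q in[(415,197),(668,172),(715,555),(460,585)]]
print('frame c',np.mean(f,0),'xang',ang(f[0]+f[1]-f[2]-f[3]),'yang',ang(f[0]+f[3]-f[1]-f[2])-90,np.linalg.norm(f[0]-f[3]),np.linalg.norm(f[0]-f[1]))
h=[T(182,408,.048),T(325,384,.048)]
print('handle',h,'ang',ang(h[0]-h[1])-90,np.linalg.norm(h[0]-h[1]))
e=[T(358,268,.061),T(390,483,.061)];print('edge',e,ang(e[0]-e[1]),np.linalg.norm(e[0]-e[1]))
xa=np.radians(ang(f[0]+f[1]-f[2]-f[3]));X=np.array([np.cos(xa),np.sin(xa),0])
c=np.mean(f,0)
k=c*[1,1,0]+X*.142+[0,0,.128];print('knob from frame',k,'T direct',T(533,58,.128))
# triangulate knob: side crop centre (57,87)
A=[];B=[]
for cc,(u,v) in((a,(185+533/5-.4,140+58/5-.4)),(b,S(57,87))):
    ee,d=ray(cc,u,v);d/=np.linalg.norm(d);P=np.eye(3)-np.outer(d,d);A.append(P);B.append(P@ee)
x=np.linalg.lstsq(np.vstack(A),np.hstack(B),rcond=None)[0];print('tri',x)
for cc in(a,b):print(proj(cc,[x,k]))
E
```

```text
park c [0.47731309 0.06839624 0.002     ] x-ang -1.7911496868253707 y-ang -1.637152151395469 size 0.13237820879948656 0.13235125819516033 0.12052057834501467
frame c [ 0.50829325 -0.12661173  0.109     ] xang 6.296141723816874 yang 6.475379716305866 0.17811284744584582 0.11772072804595458
handle [array([0.4948421 , 0.05218428, 0.048     ]), array([ 0.50693384, -0.01752236,  0.048     ])] ang 9.84094866484439 0.07074762859776111
edge [array([ 0.56257842, -0.03318608,  0.061     ]), array([ 0.4589785 , -0.04883878,  0.061     ])] 8.591720517396421 0.10477571559239152
knob from frame [ 0.64943675 -0.11103897  0.128     ] T direct [ 0.65158872 -0.11116261  0.128     ]
tri [ 0.65125449 -0.1113611   0.12742946]
[[291.25977815 151.40043105]
 [291.15255939 152.12649869]]
[[230.78698062 146.96135829]
 [231.4792094  146.97827043]]
```

>>> jog_arm:
  deltas:
    - [0.019,-0.039,0,0,0,-0.069,1]
    - [0.019,-0.039,0,0,0,-0.069,1]
    - [0.019,-0.039,0,0,0,-0.069,1]
    - [0.019,-0.039,0,0,0,-0.069,1]
    - [0.019,-0.039,0,0,0,-0.069,1]
    - [0.019,-0.039,0,0,0,-0.069,1]
    - [0.019,-0.039,0,0,0,-0.069,1]
    - [0.019,-0.039,0,0,0,-0.069,1]
  newtons: 60

```text
t: 0.9
eef_pos: [0.3472, 0.3324, 0.2531]
tool_rot: [-0.0, 0.411, 0.912, -0.0]
contact_force: [-0.0, 0.7, 0.4]
gripper_width: 1.0
grasp_force: 0.0
```

>>> jog_arm:
  deltas:
    - [0.019,-0.039,0,0,0,-0.069,1]
    - [0.019,-0.039,0,0,0,-0.069,1]
    - [0.019,-0.039,0,0,0,-0.069,1]
    - [0.019,-0.039,0,0,0,-0.069,1]
    - [0.019,-0.039,0,0,0,-0.069,1]
    - [0.019,-0.039,0,0,0,-0.069,1]
    - [0.019,-0.039,0,0,0,-0.069,1]
    - [0,0,0,0,0,0,1]
    - [0,0,0,0,0,0,1]

```text
t: 1.8
eef_pos: [0.4797, 0.0605, 0.253]
tool_rot: [-0.0, 0.617, 0.787, -0.0]
contact_force: [-0.7, 1.2, -0.9]
gripper_width: 1.0
grasp_force: 0.0
```

>>> jog_arm:
  deltas:
    - [0.021,-0.042,0,0,0,-0.072,1]
    - [0,0,-0.04,0,0,0,1]
    - [0,0,-0.04,0,0,0,1]
    - [0,0,-0.04,0,0,0,1]
    - [0,0,-0.03,0,0,0,1]
    - [0,0,-0.02,0,0,0,1]
    - [0,0,0,0,0,0,1]
    - [0,0,0,0,0,0,1]

```text
t: 2.6
eef_pos: [0.5006, 0.0204, 0.0834]
tool_rot: [-0.0, 0.643, 0.765, -0.0]
contact_force: [-0.5, 0.3, 0.5]
gripper_width: 1.002
grasp_force: 0.0
```

```bash
python3 - <<'E'
from h import *
a=shot('top','t1');b=shot('side','s1')
A=cv2.resize(a['img'][120:280,170:330],None,fx=2.5,fy=2.5,interpolation=2);B=cv2.resize(b['img'][120:280,200:360],None,fx=2.5,fy=2.5,interpolation=2)
cv2.imwrite('pics/c1.png',np.hstack([A,B])[:,:,::-1])
print(bot.get_obs()['eef_pos'],bot.get_obs()['q'])
E
```

```text
[0.50162431 0.02009678 0.08448263] [-0.52016425  0.47217783  0.44393356  2.12393895 -0.34795938  0.61221
  0.34074522]
```

View pics/c1.png

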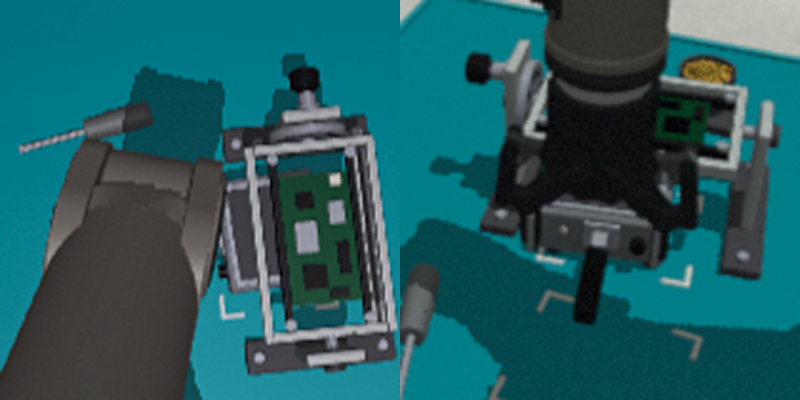

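The fingers straddle the handle, at side-panel (500–690, 150–210) around the handle at (590,280). I lower and close.

>>> jog_arm:
  deltas:
    - [0,0,-0.02,0,0,0,1]
    - [0,0,-0.015,0,0,0,1]
    - [0,0,-0.008,0,0,0,1]
    - [0,0,0,0,0,0,0.6]
    - [0,0,0,0,0,0,0.4]
    - [0,0,0,0,0,0,0.3]
    - [0,0,0,0,0,0,0.2]
    - [0,0,0,0,0,0,0.1]
    - [0,0,0,0,0,0,0]
    - [0,0,0,0,0,0,0]
  newtons: 40

```text
t: 3.7
eef_pos: [0.5012, 0.0194, 0.0408]
tool_rot: [0.0, 0.644, 0.765, 0.0]
contact_force: [-0.3, -0.2, 5.6]
gripper_width: 0.2
grasp_force: 44.5
```

>>> jog_arm:
  deltas:
    - [0,0,0,0,0,0,0]
    - [0,0,0,0,0,0,0]

```text
t: 3.9
eef_pos: [0.5012, 0.0195, 0.0408]
tool_rot: [0.0, 0.644, 0.765, 0.0]
contact_force: [-0.7, 1.7, 6.2]
gripper_width: 0.198
grasp_force: 44.5
```

>>> jog_arm:
  deltas:
    - [0,0,0.0005,0,0,0,0]
    - [0,0,0,0,0,0,0]

```text
t: 4.1
eef_pos: [0.501, 0.0193, 0.0409]
tool_rot: [0.0, 0.644, 0.765, 0.0]
contact_force: [0.5, -0.4, 2.8]
gripper_width: 0.204
grasp_force: 44.0
```

>>> jog_arm:
  deltas:
    - [-0.0005,0.003,0.0002,0,0,0,0]
    - [-0.001,0.006,0,0,0,0,0]
    - [-0.0015,0.009,0,0,0,0,0]
    - [-0.0017,0.01,0,0,0,0,0]
    - [-0.0017,0.01,0,0,0,0,0]
    - [-0.0017,0.01,0,0,0,0,0]
    - [-0.0017,0.01,0,0,0,0,0]
    - [-0.0017,0.01,0,0,0,0,0]

```text
t: 4.9
eef_pos: [0.489, 0.0884, 0.041]
tool_rot: [-0.0, 0.644, 0.765, -0.0]
contact_force: [2.1, -3.6, -0.5]
gripper_width: 0.204
grasp_force: 43.6
```

>>> jog_arm:
  deltas:
    - [-0.001,0.01,0,0,0,-0.02,0]
    - [-0.001,0.01,0,0,0,-0.025,0]
    - [-0.001,0.01,0,0,0,-0.025,0]
    - [-0.001,0.01,0,0,0,-0.025,0]
    - [-0.001,0.01,0,0,0,-0.025,0]
    - [-0.001,0.01,0,0,0,-0.025,0]
    - [-0.001,0.01,0,0,0,-0.025,0]
    - [-0.001,0.01,0,0,0,-0.02,0]
    - [-0.001,0.006,0,0,0,-0.01,0]
    - [0,0.003,0,0,0,0,0]

```text
t: 5.9
eef_pos: [0.4798, 0.177, 0.0409]
tool_rot: [-0.0, 0.717, 0.697, -0.0]
contact_force: [0.2, -4.4, 1.4]
gripper_width: 0.207
grasp_force: 43.8
```

>>> jog_arm:
  deltas:
    - [0,0,0,0,0,0,0]
    - [0,0,0,0,0,0,0]

```text
t: 6.1
eef_pos: [0.4798, 0.1772, 0.041]
tool_rot: [-0.001, 0.717, 0.697, 0.0]
contact_force: [-2.1, 1.8, 1.8]
gripper_width: 0.207
grasp_force: 43.8
```

```bash
python3 - <<'E'
from h import *
a=shot('top','t2');b=shot('side','s2')
A=cv2.resize(a['img'][150:290,150:290],None,fx=2.8,fy=2.8,interpolation=2);B=cv2.resize(b['img'][180:320,200:340],None,fx=2.8,fy=2.8,interpolation=2)
cv2.imwrite('pics/c2.png',np.hstack([A,B])[:,:,::-1])
E
```

```text
(no output)
```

View pics/c2.png

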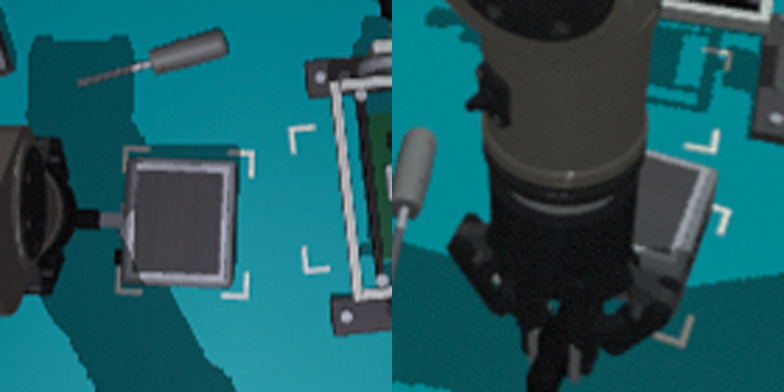

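The preheater sits inside the marks. Its top corners are at about crop (129,157), (239,162), (233,288) and (122,281). I check this in numbers.

```bash
python3 - <<'E'
from h import *
a=load('t2')
T=lambda u,v,z:at(a,150+u/2.8-.3,150+v/2.8-.3,z)
ang=lambda d:np.degrees(np.arctan2(d[1],d[0]))
for n,q,z in(('box',[(129,157),(239,162),(233,288),(122,281)],.061),('marks',[(125,147),(254,152),(247,300),(118,292)],.002)):
    p=[T(*k,z) for k in q];print(n,np.mean(p,0).round(4),ang(p[0]+p[1]-p[2]-p[3]),np.linalg.norm(p[0]-p[3]),np.linalg.norm(p[0]-p[1]))
E
```

```text
box [0.4759 0.0672 0.061 ] -2.1033361845030685 0.10600997574327868 0.09502808161743904
marks [0.4767 0.0676 0.002 ] -1.894318297841281 0.13185092184885802 0.1186658494444117
```

>>> jog_arm:
  deltas:
    - [0,0,0,0,0,0,0.3]
    - [0,0,0,0,0,0,0.5]
    - [0,0,0,0,0,0,0.8]
    - [0,0,0,0,0,0,1]
    - [0,0,0,0,0,0,1]
    - [0,0,0,0,0,0,1]
    - [0,0,0.02,0,0,0,1]
    - [0,0,0.04,0,0,0,1]
    - [0,0,0.05,0,0,0,1]
    - [0,0,0.05,0,0,0,1]

```text
t: 7.2
eef_pos: [0.4798, 0.1758, 0.2023]
tool_rot: [0.0, 0.717, 0.697, -0.001]
contact_force: [-0.1, 2.0, 0.1]
gripper_width: 1.0
grasp_force: 0.0
```

>>> jog_arm:
  deltas:
    - [0,0,0.05,0,0,0,1]
    - [0,0,0.01,0,0,0,1]
    - [0,0,0,0,0,0,1]

```text
t: 7.5
eef_pos: [0.4812, 0.1769, 0.2627]
tool_rot: [-0.0, 0.717, 0.697, 0.002]
contact_force: [0.0, -0.1, 0.2]
gripper_width: 0.996
grasp_force: 0.0
```

>>> jog_arm:
  deltas:
    - [0.014,-0.024,0,0,0,-0.119,1]
    - [0.014,-0.024,0,0,0,-0.119,1]
    - [0.014,-0.024,0,0,0,-0.119,1]
    - [0.014,-0.024,0,0,0,-0.119,1]
    - [0.014,-0.024,0,0,0,-0.119,1]
    - [0.014,-0.024,0,0,0,-0.119,1]
    - [0.014,-0.024,0,0,0,-0.119,1]
    - [0.014,-0.024,0,0,0,-0.119,1]
    - [0.014,-0.024,0,0,0,-0.119,1]

```text
t: 8.4
eef_pos: [0.6056, -0.0406, 0.2582]
tool_rot: [-0.0, 0.973, 0.231, -0.002]
contact_force: [0.1, 0.0, -0.8]
gripper_width: 1.0
grasp_force: 0.0
```

>>> jog_arm:
  deltas:
    - [0.014,-0.024,0,0,0,-0.119,1]
    - [0.014,-0.024,0,0,0,-0.119,1]
    - [0.014,-0.024,0,0,0,-0.119,1]
    - [0,0,0,0,0,0,1]
    - [0,0,0,0,0,0,1]

```text
t: 8.9
eef_pos: [0.6473, -0.1122, 0.2584]
tool_rot: [0.0, 0.998, 0.057, -0.002]
contact_force: [0.2, 1.2, -0.7]
gripper_width: 1.004
grasp_force: 0.0
```

```bash
python3 - <<'E'
from h import *
a=shot('top','t3');b=shot('side','s3')
o=bot.get_obs();r=R.from_quat(o['tool_rot'],scalar_first=True).as_matrix()
print(o['eef_pos'],np.degrees(np.arctan2(r[1,1],r[0,1])),o['q'])
A=cv2.resize(a['img'][130:270,150:290],None,fx=2.8,fy=2.8,interpolation=2);B=cv2.resize(b['img'][60:200,180:320],None,fx=2.8,fy=2.8,interpolation=2)
cv2.imwrite('pics/c3.png',np.hstack([A,B])[:,:,::-1])
E
```

```text
[ 0.64756846 -0.11058586  0.25939049] -83.37523062929934 [-0.56916356  0.627514    0.99306277  1.63758266 -0.55829872  1.19007655
 -0.90200594]
```

View pics/c3.png

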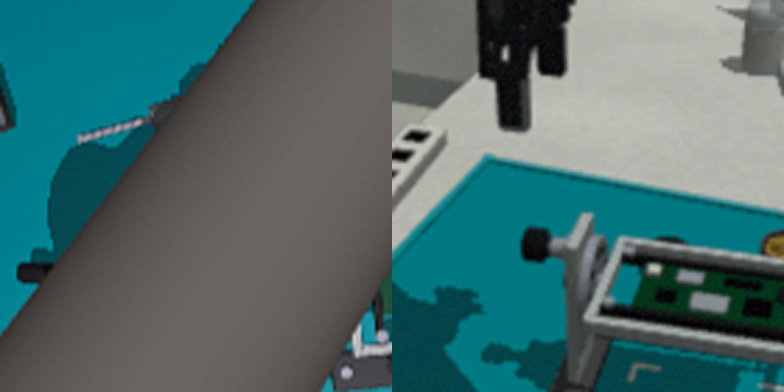

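The side panel shows the fingers above the knob (fingertips at about (515,125) and (550,70), knob at (536,243)) with no collision in view. I descend partway and look.

>>> jog_arm:
  deltas:
    - [0.0025,0,-0.03,0,0,0,1]
    - [0,0,-0.03,0,0,0,1]
    - [0,0,-0.025,0,0,0,1]
    - [0,0,-0.01,0,0,0,1]
    - [0,0,0,0,0,0,1]
    - [0,0,0,0,0,0,1]

```text
t: 9.6
eef_pos: [0.6513, -0.1115, 0.1671]
tool_rot: [0.0, 0.998, 0.057, 0.001]
contact_force: [1.2, -1.1, 0.3]
gripper_width: 1.001
grasp_force: 0.0
```

```bash
python3 - <<'E'
from h import *
b=shot('side','s4');print(bot.get_obs()['eef_pos'])
cv2.imwrite('pics/c4.png',cv2.resize(b['img'][80:200,180:330],None,fx=5,fy=5,interpolation=2)[:,:,::-1])
E
```

```text
[ 0.65156526 -0.11175426  0.16748265]
```

View pics/c4.png

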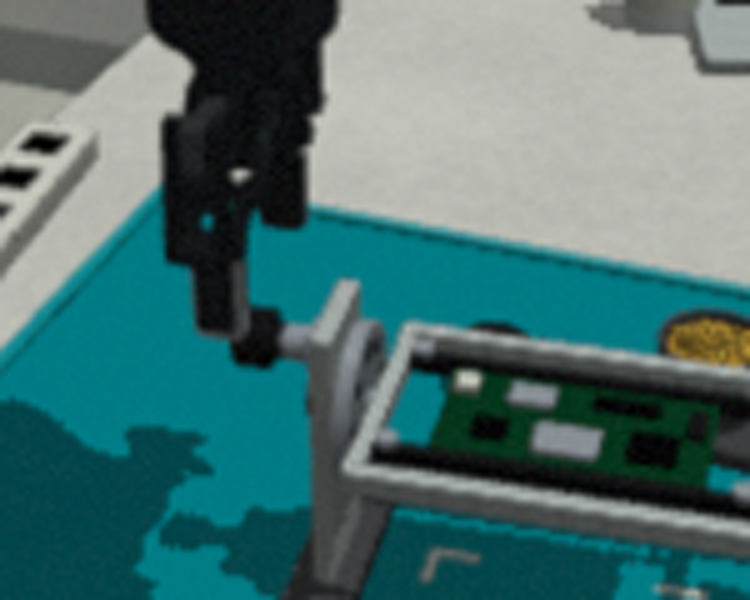

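The fingers line up with the knob (near finger at (220,290), knob at (258,335), upright face at (320,330) clear). I lower and close.

>>> jog_arm:
  deltas:
    - [-0.001,0,-0.02,0,0,0,1]
    - [0,0,-0.012,0,0,0,1]
    - [0,0,-0.004,0,0,0,1]
    - [0,0,0,0,0,0,0.7]
    - [0,0,0,0,0,0,0.5]
    - [0,0,0,0,0,0,0.3]
    - [0,0,0,0,0,0,0.2]
    - [0,0,0,0,0,0,0]
    - [0,0,0,0,0,0,0]
    - [0,0,0,0,0,0,0]
  newtons: 60

```text
t: 10.65
eef_pos: [0.6501, -0.1116, 0.1308]
tool_rot: [-0.0, 0.998, 0.057, 0.0]
contact_force: [-1.8, 1.3, 6.3]
gripper_width: 0.303
grasp_force: 59.0
```

>>> jog_arm:
  deltas:
    - [0,0,0,0,0,0,0]
    - [0,0,0,0,0,0,0]

```text
t: 10.85
eef_pos: [0.6501, -0.1116, 0.1308]
tool_rot: [-0.0, 0.998, 0.057, 0.0]
contact_force: [-1.4, 1.8, 6.4]
gripper_width: 0.306
grasp_force: 59.0
```

Opening 0.306 is about 26–28 mm, so the knob is held. I pull along (0.994, 0.111).

>>> jog_arm:
  deltas:
    - [0.002,0.0002,0.0005,0,0,0,0]
    - [0.002,0.0002,0,0,0,0,0]
    - [0.002,0.0002,0,0,0,0,0]
    - [0.002,0.0003,0,0,0,0,0]
    - [0.002,0.0002,0,0,0,0,0]
    - [0,0,0,0,0,0,0]
    - [0,0,0,0,0,0,0]

```text
t: 11.55
eef_pos: [0.6577, -0.1108, 0.1308]
tool_rot: [-0.001, 0.998, 0.056, -0.002]
contact_force: [-8.6, 2.0, 9.0]
gripper_width: 0.301
grasp_force: 59.3
```

>>> jog_arm:
  deltas:
    - [0.001,0.0001,0,0,0,0,0]
    - [0.001,0.0001,0,0,0,0,0]
    - [0,0,0,0,0,0,0]
    - [0,0,0,0,0,0,0]

```text
t: 11.95
eef_pos: [0.6594, -0.1106, 0.1308]
tool_rot: [-0.001, 0.998, 0.056, -0.002]
contact_force: [-9.2, 2.8, 9.6]
gripper_width: 0.303
grasp_force: 59.3
```

>>> jog_arm:
  deltas:
    - [0.001,0.0001,0,0,0,0,0]
    - [0.001,0.0001,0,0,0,0,0]
    - [0,0,0,0,0,0,0]
    - [0,0,0,0,0,0,0]

```text
t: 12.35
eef_pos: [0.6612, -0.1104, 0.1308]
tool_rot: [-0.001, 0.998, 0.056, -0.003]
contact_force: [-9.8, 1.9, 10.2]
gripper_width: 0.305
grasp_force: 59.4
```

>>> jog_arm:
  deltas:
    - [0.001,0.0001,0,0,0,0,0]
    - [0,0,0,0,0,0,0]
    - [0,0,0,0,0,0,0]

```text
t: 12.65
eef_pos: [0.6621, -0.1104, 0.1307]
tool_rot: [-0.001, 0.998, 0.056, -0.003]
contact_force: [-11.4, 1.9, 10.5]
gripper_width: 0.308
grasp_force: 59.4
```

>>> jog_arm:
  deltas:
    - [0.001,0.0001,0,0,0,0,0]
    - [0,0,0,0,0,0,0]
    - [0,0,0,0,0,0,0]

```text
t: 12.95
eef_pos: [0.6622, -0.1104, 0.1307]
tool_rot: [-0.001, 0.998, 0.056, -0.004]
contact_force: [-13.7, 3.1, 12.6]
gripper_width: 0.303
grasp_force: 59.6
```

TCP travel of 12.1 mm has stopped while the force rises, so the plunger is against its stop. A final look.

```bash
python3 - <<'E'
from h import *
b=shot('side','s5');o=bot.get_obs();print(o['eef_pos'],o['contact_force'],o['grasp_force'])
cv2.imwrite('pics/c5.png',cv2.resize(b['img'][100:340,180:400],None,fx=2.5,fy=2.5,interpolation=2)[:,:,::-1])
E
```

```text
[ 0.66216967 -0.11033321  0.13075602] [-13.54806068   1.85377329  13.33331979] 59.62656377290841
```

View pics/c5.png

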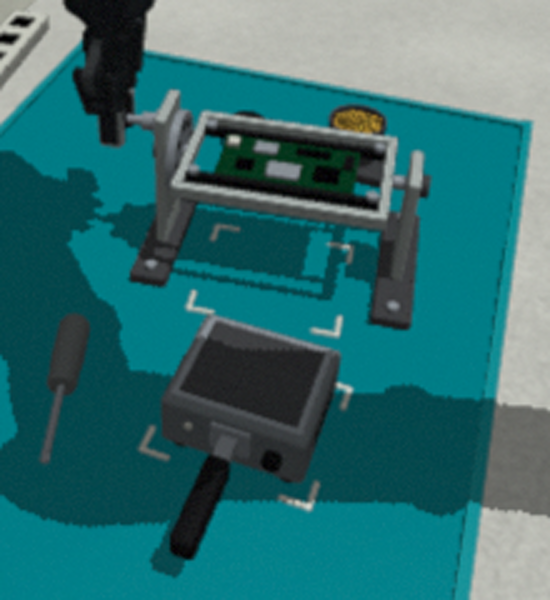

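The preheater is square in its marks at (250,400), the frame is level, and the plunger rod is extended with the knob held at (112,125). I hand in.

```bash
python3 -c "
from station import bot
print(bot.hand_in())"
```

```text
the job is handed in; nothing more can be done
None
```

The preheater is parked square inside its marks and let go, the gripper is holding the plunger fully out against its stop with the frame level, and I handed the job in; the hand-in gave no pass or fail result.

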